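Turn the carrier tray over beneath the low reagent shelf

TASK

Swing the retort stand's clamp arm round towards the robot until it points straight away from the shelf or further, leaving the shelf's front open. Then turn over the steel carrier tray that lies upside down beneath the low clear shelf, so that it rests flat on the bench with its open side up, its middle at least 4 cm in behind the shelf's front edge; keep the tray beneath the shelf throughout, do not strike the shelf hard, and leave the beaker and the jar standing where they are.

Things in the scene. Friction and masses are not known exactly. Their poses are not given: they have to be found in the camera images.
- shelf: Fixed low shelf: clear board 220 mm deep (x), 520 wide (y), 12 thick, underside 190 mm above the bench, on 16 mm steel posts at x = 30 and 190, y = +-249 mm. Origin on the bench straight below the middle of its front edge (facing the robot); x runs in under the board, y along the front edge, z up. Three bottles are fixed on its rear part (x above 125 mm).
- tray_centre (a point): Centre (half-way up and along) of the loose carrier tray: an open steel tray 100 mm long (x), 46 wide (y), 36 high, 3 mm walls and bottom, about 0.4 kg. It starts upside down. Its z axis points out of its closed bottom: up at the start, down once turned over. Its +x end faces in under the shelf at the start, up to 17 degrees askew.
- tray_studs (a point): Point midway between the tray's two ball studs (16 mm diameter), which stand out from its long sides at half its height, 38 mm from its -x end and 62 mm from its +x end, 64 mm over their outer faces (tray's y). 18 mm above the bench at the start; same axes as the tray. Held by the studs it swings between the fingers and its +x end sinks (10 N of grip holds it).
- clamp (a joint): Angle of the clamp arm on the upright rod of the retort stand, rad: near 0 the arm lies along the shelf's front, across its mouth; it grows as the free end swings towards the robot, 1.57 when it points away from the shelf. It turns level with stiff friction (about 0.12 N m) and stays where it is left; stops at -0.4 and 2.4.
- clamp_pivot (a point): Point on the rod's axis at the arm's height, 135 mm above the bench. The rod is 12 mm in diameter and 332 mm high, on a fixed foot, near the +y end of the shelf's front.
- clamp_tip (a point): Free end of the clamp arm, 200 mm from the rod's axis, 135 mm above the bench. The arm is a level steel bar of 14 mm diameter from 16 to 135 mm from the rod's axis; then a jaw block 28 mm wide and 22 high to 165 mm, then two prongs up to 50 mm apart overall.
- beaker_mid (a point): Centre of the loose glass beaker, 68 mm in diameter, 90 mm high, standing beneath the shelf: a bystander.
- jar_mid (a point): Centre of the loose white jar, 60 mm in diameter, 95 mm high, standing beneath the shelf: a bystander.
- stirrer: Fixed blue magnetic stirrer, 150 (x) by 130 (y) by 67 mm high, in front of the shelf's -y end. Origin at the centre of its underside.

How it is judged (in metres and radians):
On the way, in this order (a step that is already met when the one before it is completed fails the run):
1. the clamp arm is swung round, clear of the shelf's front (value of joint clamp above 1.1 rad), for 0.2 s.
2. the tray lies open side up on the bench beneath the shelf (angle between tray_centre's own z axis and vertical above 3 rad and height (world z) of tray_centre below 0.026 m), for 0.2 s.
At the end, for the whole second after the job is handed in: The tray lies at rest flat on the bench, open side up (within 8 degrees), its centre 35 to 220 mm behind the shelf's front edge; the clamp arm stands at more than 1.1 rad (all of step 2 and x of tray_centre in the frame of shelf between 0.035 and 0.22 m and value of joint clamp above 1.1 rad and linear speed of tray below 0.02 m/s); the robot touches nothing.
It fails at once if the tray is brought out from beneath the shelf (its centre more than 20 mm in front of the front edge, or past the ends or back) (x of tray_centre in the frame of shelf below -0.02 m or x of tray_centre in the frame of shelf above 0.24 m or y of tray_centre in the frame of shelf above 0.25 m or y of tray_centre in the frame of shelf below -0.25 m).
It fails at once if the shelf is struck with more than 25 N (contact force between shelf and anything else above 25 N).
It fails at once if the beaker is moved more than 25 mm (distance of beaker_mid from where it was at the start of the episode above 0.025 m).
It fails at once if the jar is moved more than 25 mm (distance of jar_mid from where it was at the start of the episode above 0.025 m).
It also fails if it takes over 72 s, if anything falls off the work surface, if the arm or the gripper's body presses on something with over 40 N, if the wrist force passes 120 N, or if a joint passes its speed limit or range.

ROBOT

A 6-joint arm with a two-finger parallel gripper is mounted at the origin on the work surface. World frame = base frame: x ahead of the robot, y to its left, z up, the work surface at z = 0. Lengths are in mm, angles in rad, forces in N, time in s.
With the tool pointing down it reaches from about 275 to 1000 mm from the base axis. Payload 8.4 kg.
Tool frame: the origin (TCP) lies midway between the tips of the shut fingers; the grasp point (between the pads) lies 19 mm behind it; y points along the fingers, z is the direction in which the jaws open and shut, and the axes are right-handed (so a half turn about y gives the same grasp; the last joint's range is limited). The gripper opens to 85 mm and grips with 20 to 120 N. Pads are 22 mm wide; open, the fingers measure 114 mm over their backs; the gripper's body (76 mm by 85 mm) begins 54 mm behind the grasp point. The pads swing forward as they close: fully open they stand 13 mm farther back than shut.
Start: joints at [1.262, 0.353, 1.633, -0, 1.155, -0.002], TCP at [188.755, 595.818, 231.281] pointing down, gripper open.
Joint ranges: [-2.63, 2.63], [-0.92, 2.1], [0.06, 2.66], [-1.3, 4.44], [0, 2.69], [-3.02, 3.02]. Speed limits (rad/s): [2.22, 2.22, 2.79, 3.14, 3.14, 3.14].

INTERFACE

Orientations are given as [roll, pitch, yaw] about the fixed x, y, z axes, in that order (R = Rz(yaw) Ry(pitch) Rx(roll)).
In Python, from rig import r gives the robot as it stands. The module is installed in compiled form; this text tells all that it offers.
- The arm moves only by the tool apply_moves, never from a script. Its argument "plan" is text: rows parted by semicolons, each of 7 numbers parted by spaces: the shift along the tool's x, y, z in cm, then the turn, a rotation vector about the tool's x, y, z in degrees, then the closure, from 0 (fully open) to 1 (shut). A call has 1 to 20 rows; each row shifts and turns the pose as measured when the row begins, along the tool's axes as they then stand; what a row does not reach is not made up. A row lasts 1/10 s, in which the tool goes at most 50 mm and 8.59 degrees, less where a joint would pass 70% of its speed; a pose out of reach is approached as far as the arm can. A call is refused whole if a number of a shift passes 5 or a number of a turn 8.59, either way. A call with a gripper value outside its range is refused whole. The fingers move at their own pace and stop on an object; "squeeze" is the grip in N (left out, the last holds). Time passes only in rows, so rows that do not move let the fingers close. It gives the time, the measured TCP pose, the force and the opening at its end, in the units of the state.
- r.sense(): the state, without advancing time (a new reading comes with each control period).
- r.grab_frame(name): name is "side" or "top"; returns the picture (384x512x3 uint8, blue, green, red); there is no depth.
- r.get_calibration(name): a dict with "vertical_fov" (degrees; the focal length in pixels is half the picture's height over the tangent of half this angle, whatever the lens; pixels are square), "cx", "cy" (the principal point, pixels), "D" ([k1, k2, p1, p2, k3] as OpenCV has them; the pictures are not rectified), "R" (3x3) and "t" (3): a world point X has camera coordinates R X + t. Camera axes: x right, y down, z forward; pixel columns grow to the right and rows downward; lengths in mm; the calibration is good to about 2 mm. A picture is of the moment at which its call begins. get_calibration takes no time and is no camera call.
- r.sign_off(): hands the job in, once; it reports no verdict.
The state is a dict: "clock": time; "qpos": joint angles; "qvel": joint speeds; "joint_efforts": joint torques, N m; "eef_pos": TCP position; "tcp_rot": TCP orientation; "contact_force": force on the tool from outside, world axes, zero at the start; "wrist_torque": the same for the moment, N m; "opening": opening from 0.0 (shut) to 1.0 (fully open).
Only numpy, scipy, OpenCV 4.12 (cv2) and the standard library are available. Lean on these libraries where they do the work, as an engineer would, in place of code of your own. Each camera call takes 0.05 s, during which the arm holds its last target. There are 200 camera calls.

## Working session

There is one attempt and no reset: what is moved stays moved. The work goes in short steps, Python scripts to look and compute and a tool call to move; the robot and the scene stay as the last step left them, time stands still between calls to the robot, and variables do not carry over. Pictures are saved under pics/ and viewed, about 8 in all and at most 12, crops included, and the job is handed in when it is done.

Besides the shell and the picture viewer there is one more tool, called after ">>>" as name(argument=value, ...), one argument or row to a line, values as JSON. apply_moves: Moves the arm, as the interface text tells. Its arguments: {"type":"object","properties":{"plan":{"type":"string"},"squeeze":{"type":"number"}},"required":["plan"]}

```bash
mkdir -p pics
python3 - <<'E'
from rig import r
import cv2,json
for n in("side","top"):
    cv2.imwrite(f"pics/{n}0.png",cv2.resize(r.grab_frame(n),(800,600),interpolation=cv2.INTER_CUBIC))
    c=r.get_calibration(n); print(n,{k:(v.tolist() if hasattr(v,'tolist') else v) for k,v in c.items()})
print(r.sense())
E
```

```text
side {'vertical_fov': 50.75661993915141, 'cx': 264.2313239988424, 'cy': 188.8692358662293, 'D': [0.019857056137503, 0.0, 0.0, 0.0, 0.0], 'R': [[0.6562514806369708, -0.7545197515329751, 0.0058256938128633615], [-0.7188942863924608, -0.627573697063727, -0.29890175601029845], [0.22918333088176032, 0.1919666619504095, -0.9542661062542035]], 't': [-378.04852944907725, 454.34018820203744, 973.2756471777316]}
top {'vertical_fov': 57.34322607461723, 'cx': 253.38579015176327, 'cy': 188.15254179796224, 'D': [-0.1002492917467696, 0.0, 0.0, 0.0, 0.0], 'R': [[0.09918953954488294, -0.9950511402617447, 0.005887572392437101], [-0.9738365534071923, -0.0982871433838611, -0.2048951065629469], [0.20445978209143026, 0.014589918068392136, -0.9787662293918209]], 't': [-47.94792889517628, 607.4467420287634, 946.8893675239866]}
{'clock': 0.1, 'qpos': array([ 1.26159723e+00,  3.53596218e-01,  1.63405588e+00,  2.87635364e-06,
        1.15519843e+00, -2.40986504e-03]), 'qvel': array([ 0.00014182, -0.00156455, -0.00233585,  0.00230879,  0.00069709,
        0.0001124 ]), 'joint_efforts': array([ 1.83584350e-03, -6.06351042e+01, -3.42821395e+01,  2.23207394e-04,
        3.80320562e-03, -1.53454107e-05]), 'eef_pos': array([188.62507416, 595.41048955, 230.62759068]), 'tcp_rot': array([-1.57205419e+00,  5.66133625e-06, -3.06790401e-01]), 'contact_force': array([-0.05309849,  0.53819643, -0.7295901 ]), 'wrist_torque': array([-0.03040124,  0.00658224, -0.04614743]), 'opening': 1.0007816463442474}
```

View pics/side0.png

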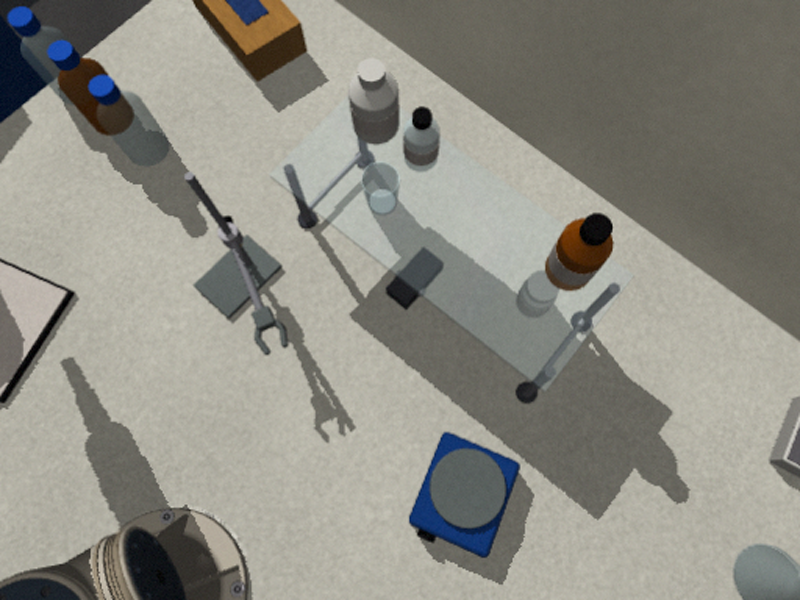

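View pics/top0.png

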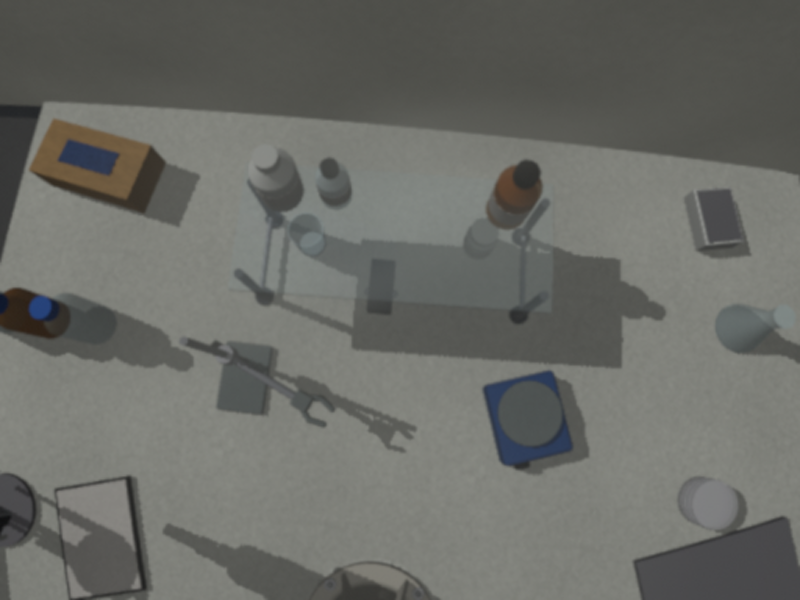

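```bash
cat > h.py <<'E'
import numpy as np,cv2
from rig import r
class Cam:
    def __init__(s,n):
        c=r.get_calibration(n); f=192/np.tan(np.radians(c["vertical_fov"])/2)
        s.K=np.array([[f,0,c["cx"]],[0,f,c["cy"]],[0,0,1]]); s.D=np.array(c["D"]); s.R=np.array(c["R"]); s.t=np.array(c["t"]); s.C=-s.R.T@s.t
    def ray(s,uv):
        p=cv2.undistortPoints(np.array([[uv]],float),s.K,s.D)[0,0]; return s.R.T@np.array([*p,1])
    def at(s,uv,z):
        d=s.ray(uv); return s.C+d*(z-s.C[2])/d[2]
    def px(s,X): return cv2.projectPoints(np.array(X,float).reshape(-1,3),cv2.Rodrigues(s.R)[0],s.t,s.K,s.D)[0][:,0]
S,T=Cam("side"),Cam("top")
def tri(a,b):
    A=[];y=[]
    for c,uv in((S,a),(T,b)):
        d=c.ray(uv);d/=np.linalg.norm(d);P=np.eye(3)-np.outer(d,d);A.append(P);y.append(P@c.C)
    X,*_=np.linalg.lstsq(np.vstack(A),np.hstack(y),rcond=None); return X, np.linalg.norm(np.vstack(A)@X-np.hstack(y))
E
python3 - <<'E'
from h import *
print(S.C,T.C)
s=r.grab_frame("side");t=r.grab_frame("top")
def crop(im,u,v,w,h,k): return cv2.resize(im[v:v+h,u:u+w],None,fx=k,fy=k,interpolation=cv2.INTER_CUBIC)
a=crop(s,235,145,65,60,6);b=crop(t,220,150,65,60,6)
c=crop(s,110,105,78,130,3);d=crop(t,110,205,110,80,4)
o=np.zeros((600,800,3),np.uint8)
o[:360,:390]=a;o[:360,400:790]=b
c=crop(s,110,105,80,125,1.9);o[362:362+c.shape[0],:c.shape[1]]=c
d=crop(t,110,205,110,80,2.9);o[362:362+d.shape[0],400:400+d.shape[1]]=d
o=cv2.convertScaleAbs(o,alpha=1.6)
cv2.imwrite("pics/c1.png",o)
q=1.5625
g=lambda u,v:np.array([u/q,v/q])
for n,a,z in(("board FL",(272,178),202),("board FR",(548,388),202),("foot FL",(307,220),0),("foot FR",(527,392),0)):print("S",n,S.at(g(*a),z).round())
for n,a,z in(("board FL",(233,290),202),("board FR",(552,311),202),("foot FL",(264,297),0),("foot FR",(518,315),0)):print("T",n,T.at(g(*a),z).round())
print(tri(g(190,175),g(185,340)),tri(g(230,232),g(226,352)),tri(g(264,342),g(313,410)))
E
```

```text
[ 351.65891789 -186.94960802 1066.7694372 ] [ 402.70898088   -1.82147458 1051.52849774]
S board FL [559. 270. 202.]
S board FR [ 580. -240.  202.]
S foot FL [589. 268.   0.]
S foot FR [ 605. -230.    0.]
T board FL [561. 270. 202.]
T board FR [ 578. -238.  202.]
T foot FL [590. 271.   0.]
T foot FR [ 605. -228.    0.]
(array([461.85802049, 282.4135661 , 333.24583536]), np.float64(0.4978828405610682)) (array([464.55092508, 286.03004051, 138.48123112]), np.float64(1.8338624146229625)) (array([379.56236772, 137.05387987,  81.4177769 ]), np.float64(8.802841764983707))
```

View pics/c1.png

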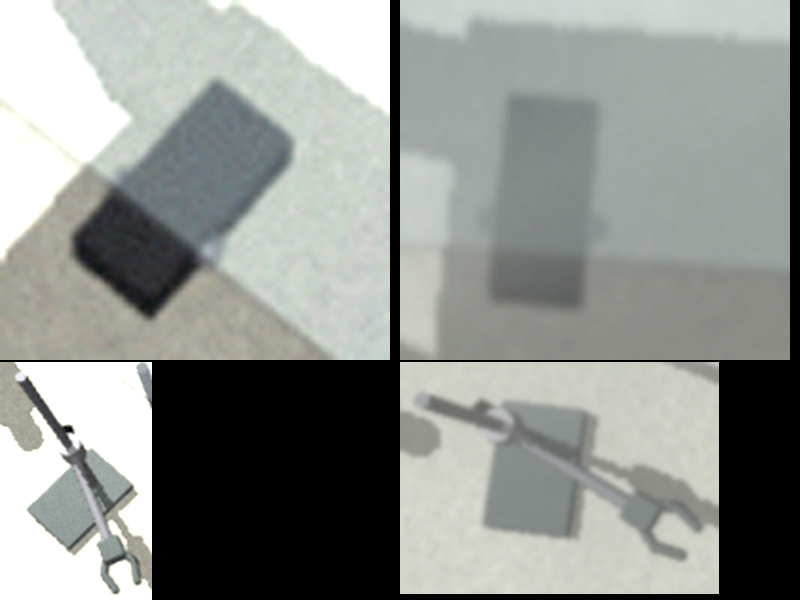

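Run:
```python
from h import *
from scipy.optimize import minimize
ps=np.array([(217,80),(293,140),(290,158),(150,317),(75,250),(75,235)])/6+[235,145]-.42
pt=(np.array([(507,93),(600,99),(583,308),(490,303)])-[400,0])/6+[220,150]-.42
def hull(c,p):
    x,y,a=p; R=np.array([[np.cos(a),-np.sin(a)],[np.sin(a),np.cos(a)]])
    P=[[*(R@[sx*50,sy*23]+[x,y]),z] for sx in(-1,1) for sy in(-1,1) for z in(0,36)]
    return cv2.convexHull(c.px(P).astype(np.float32))
def cost(p,cams=((S,ps),(T,pt))):
    e=0
    for c,q in cams:
        h=hull(c,p);q=cv2.convexHull(q.astype(np.float32)); i=cv2.intersectConvexConvex(h,q)[0]
        e+=1-i/(cv2.contourArea(h)+cv2.contourArea(q)-i)
    return e
for cams in(((S,ps),(T,pt)),((S,ps),),((T,pt),)):
    o=minimize(lambda v:cost([v[0],v[1],v[2]/100],cams),[590,50,0],method="Nelder-Mead",options=dict(initial_simplex=[[590,50,0],[610,50,0],[590,65,0],[590,50,15]]))
    print(o.x,o.fun)
p=tri(((210/6+235-.4),247/6+145-.4),((600-400)/6+220-.4,228/6+150-.4));print("stud-y",p)
print("stud+y",T.at((85/6+220-.4,222/6+150-.4),18), "stud -y",T.at((200/6+220-.4,228/6+150-.4),18),S.at(((210/6+235-.4),247/6+145-.4),18))
print("jaw",tri((168.9,202.9),(194.5,256.7)),T.at((194.5,256.7),135),S.at((168.9,202.9),135))
print("foot plate", [T.at((110+(u-400)/2.9,205+(v-362)/2.9),10).round() for u,v in((505,402),(588,410),(571,536),(484,525))])
q=1.5625
for n,b,tt in(("beaker base",(383,205),(313,247)),("jar base",(535,305),(480,245))): print(n,S.at(np.array(b)/q,0),T.at(np.array(tt)/q,0))
print("stirrer",[S.at((u/q,v/q),67).round() for u,v in((447,433),(519,463),(489,555),(411,523))])
```

```text
[631.02862501  43.55264663   2.82803118] 0.09861665142843679
[630.18365231  43.22228714   3.60442468] 0.08111954921999243
[631.11120897  43.43214172   3.0830279 ] 0.014641642176313696
stud-y (array([615.52015048,  14.93567177,  37.21102586]), np.float64(0.8545307833880406))
stud+y [617.42904926  72.81846554  18.        ] stud -y [620.16161102  15.10755036  18.        ] [619.82751551  18.82649569  18.        ]
jaw (array([399.17264256, 142.22705203, 152.15619502]), np.float64(0.4014479555449651)) [399.3837548  144.89573446 135.        ] [399.78615228 148.48349599 135.        ]
foot plate [array([494., 324.,  10.]), array([495., 237.,  10.]), array([367., 237.,  10.]), array([368., 327.,  10.])]
beaker base [703.27590874 183.80622356   0.        ] [701.19331418 188.23315737   0.        ]
jar base [ 735.45304184 -146.2464517     0.        ] [ 739.09457797 -143.85339671    0.        ]
stirrer [array([ 458., -173.,   67.]), array([ 496., -284.,   67.]), array([ 364., -331.,   67.]), array([ 322., -217.,   67.])]
```

>>> apply_moves(
  plan="2.5 0 -3.64 0 0 0 1;2.5 0 -3.64 0 0 0 1;2.5 0 -3.64 0 0 0 1;2.5 0 -3.64 0 0 0 1;2.5 0 -3.64 0 0 0 1;2.5 0 -3.64 0 0 0 1;2.5 0 -3.64 0 0 0 1;2.5 0 -3.64 0 0 0 1;2.5 0 -3.64 0 0 0 1;2.5 0 -3.64 0 0 0 1;2.5 0 -3.64 0 0 0 1;0 0 0 0 0 0 1",
  squeeze=40,
)

```text
clock: 1.4
eef_pos: [333.2, 114.7, 229.4]
tcp_rot: [-1.57, -0.003, -0.303]
contact_force: [-0.1, 1.4, 0.2]
opening: 0.006
```

>>> apply_moves(
  plan="4.2 0 2.7 0 0 0 1;4.2 0 2.7 0 0 0 1;4.2 0 2.7 0 0 0 1;0 0 0 0 0 0 1;0 4.2 0 0 0 0 1;0 4.2 0 0 0 0 1;0 4.2 0 0 0 0 1;0 0 0 0 0 0 1",
)

```text
clock: 2.2
eef_pos: [483.0, 156.7, 100.7]
tcp_rot: [-1.566, -0.006, -0.309]
contact_force: [-0.4, -0.3, -0.1]
opening: -0.004
```

```bash
cat > go.py <<'E'
from h import *
from scipy.spatial.transform import Rotation as Ro
def deltas(pts):
    s=r.sense(); R=Ro.from_euler("xyz",s["tcp_rot"]).as_matrix(); p=s["eef_pos"]; print(p.round(1),s["tcp_rot"].round(3),s["contact_force"].round(1),s["clock"])
    for q in pts: d=R.T@(np.array(q)-p)/10; p=np.array(q); print(np.round(p), d.round(2), "len",np.linalg.norm(d).round(2))
E
python3 - <<'E'
from go import *
P=np.array([462,283.5]); b=np.array([.034,-.999]); c=np.array([-.999,-.034])
deltas([[*(P+118*(np.cos(a)*b+np.sin(a)*c)+20*(np.sin(a)*b-np.cos(a)*c)),105] for a in np.arange(.5,1.85,.15)])
E
```

```text
[483.  156.7 100.7] [-1.566 -0.006 -0.309] [-0.4 -0.3 -0.1] 2.2
[427. 169. 105.] [-5.72 -0.46 -0.51] len 5.76
[410. 176. 105.] [-1.79 -0.01  0.12] len 1.79
[395. 185. 105.] [-1.75 -0.01  0.38] len 1.79
[381. 196. 105.] [-1.67 -0.01  0.64] len 1.79
[368. 209. 105.] [-1.56 -0.01  0.88] len 1.79
[358. 224. 105.] [-1.41 -0.    1.11] len 1.79
[351. 240. 105.] [-1.23 -0.    1.3 ] len 1.79
[345. 257. 105.] [-1.02  0.    1.47] len 1.79
[343. 275. 105.] [-0.79  0.    1.61] len 1.79
[343. 293. 105.] [-0.54  0.01  1.71] len 1.79
```

>>> apply_moves(
  plan="-2.9 -0.2 -0.25 0 0 0 1;-2.8 -0.2 -0.25 0 0 0 1;-1.8 0 0.12 0 0 0 1;-1.75 0 0.38 0 0 0 1;-1.67 0 0.64 0 0 0 1;-1.56 0 0.88 0 0 0 1;-1.41 0 1.11 0 0 0 1;-1.23 0 1.3 0 0 0 1;-1.02 0 1.47 0 0 0 1;-0.8 0 1.6 0 0 0 1;-0.5 0 1.5 0 0 0 1;0 0 0 0 0 0 1;0 0 0 0 0 0 1",
)

```text
clock: 3.5
eef_pos: [341.9, 303.4, 122.4]
tcp_rot: [-1.55, -0.022, -0.303]
contact_force: [0.2, -0.2, 0.7]
opening: 0.003
```

Run:
```python
from go import *
deltas([])
cv2.imwrite("pics/t2.png",cv2.resize(r.grab_frame("top")[130:384,60:400],None,fx=2.2,fy=2.2,interpolation=cv2.INTER_CUBIC))
```

```text
[341.9 303.4 122.4] [-1.55  -0.022 -0.303] [ 0.2 -0.2  0.7] 3.5
```

View pics/t2.png

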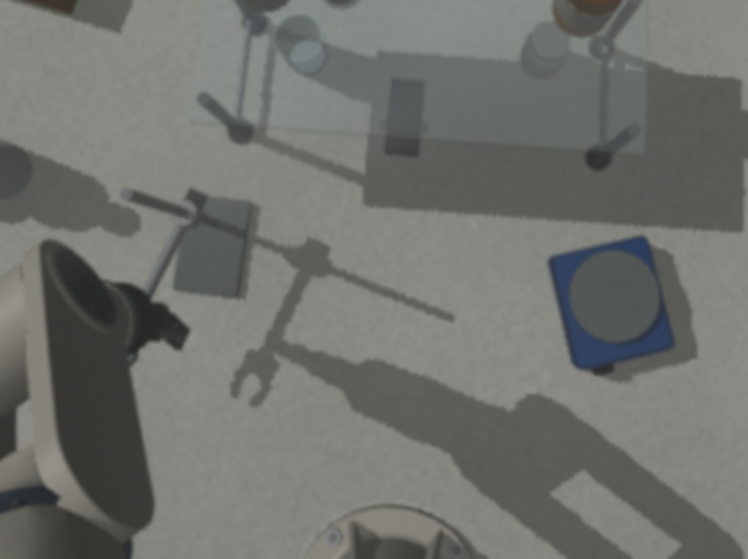

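>>> apply_moves(
  plan="1.05 0 -3.35 0 0 0 1;1.05 0 -3.35 0 0 0 1;0.6 -3.45 -2 0 0 0 1;0.6 -3.45 -2 0 0 0 1;0.6 -3.45 -2 0 0 0 1;0.6 -3.45 -2 0 0 0 1;0 0 0 0 0 0 0",
)

```text
clock: 4.25
eef_pos: [335.2, 138.3, 264.0]
tcp_rot: [-1.551, -0.022, -0.305]
contact_force: [-0.4, 0.1, -0.1]
opening: 0.155
```

```bash
cat >> go.py <<'E'
def Rt(th,yaw=.031):
    t=np.radians(th); M=Ro.from_euler("z",yaw).as_matrix()
    return M@np.array([[np.sin(t),np.cos(t),0],[0,0,1],[np.cos(t),-np.sin(t),0]])
def rows(P,th,n,yaw=.031):
    "n equal straight rows to TCP P at tilt th: tool-frame shift (cm) and turn (deg) per row"
    s=r.sense(); R=Ro.from_euler("xyz",s["tcp_rot"]).as_matrix(); p=s["eef_pos"]; print(p.round(1),s["tcp_rot"].round(3),s["contact_force"].round(1),s["clock"],s["qpos"].round(2))
    rv=Ro.from_matrix(R.T@Rt(th,yaw)).as_rotvec()
    for i in range(n):
        Ri=R@Ro.from_rotvec(rv*i/n).as_matrix()
        print((Ri.T@(np.array(P)-p)/n/10).round(2),np.degrees(rv/n).round(2))
E
python3 - <<'E'
from go import *
rows([501,39.7,160],50,8)
E
```

```text
[335.2 138.3 264. ] [-1.551 -0.022 -0.305] [-0.4  0.1 -0.1] 4.25 [ 0.39 -0.14  2.12  0.    1.13 -0.88]
[ 2.32  1.34 -0.58] [ 0.73 -2.35 -4.77]
[ 2.17  1.52 -0.69] [ 0.73 -2.35 -4.77]
[ 2.01  1.68 -0.8 ] [ 0.73 -2.35 -4.77]
[ 1.83  1.83 -0.9 ] [ 0.73 -2.35 -4.77]
[ 1.63  1.97 -0.99] [ 0.73 -2.35 -4.77]
[ 1.42  2.08 -1.08] [ 0.73 -2.35 -4.77]
[ 1.2   2.17 -1.16] [ 0.73 -2.35 -4.77]
[ 0.96  2.25 -1.23] [ 0.73 -2.35 -4.77]
```

>>> apply_moves(
  plan="2.32 1.34 -0.58 0.73 -2.35 -4.77 0;2.17 1.52 -0.69 0.73 -2.35 -4.77 0;2.01 1.68 -0.8 0.73 -2.35 -4.77 0;1.83 1.83 -0.9 0.73 -2.35 -4.77 0;1.63 1.97 -0.99 0.73 -2.35 -4.77 0;1.42 2.08 -1.08 0.73 -2.35 -4.77 0;1.2 2.17 -1.16 0.73 -2.35 -4.77 0;0.96 2.25 -1.23 0.73 -2.35 -4.77 0;0 0 0 0 0 0 0;0 0 0 0 0 0 0",
)

```text
clock: 5.25
eef_pos: [485.1, 38.2, 179.5]
tcp_rot: [-1.575, -0.638, -0.024]
contact_force: [-0.4, 0.0, -0.5]
opening: 1.0
```

Run:
```python
from go import *
rows([578,42.1,67],50,4)
```

```text
[485.1  38.2 179.5] [-1.575 -0.638 -0.024] [-0.4  0.  -0.5] 5.25 [ 0.15 -0.    2.41 -0.83  0.15 -0.61]
[0.19 3.64 0.17] [ 0.55 -0.62 -0.87]
[0.14 3.64 0.13] [ 0.55 -0.62 -0.87]
[0.08 3.65 0.1 ] [ 0.55 -0.62 -0.87]
[0.03 3.65 0.06] [ 0.55 -0.62 -0.87]
```

```bash
cat > kin.py <<'E'
from go import *
from scipy.optimize import least_squares
D=[([1.26159723,.353596218,1.63405588,0,1.15519843,-.00240986504],[188.625,595.41,230.628],[-1.57205419,0,-.306790401]),
([.39,-.14,2.12,0,1.13,-.88],[335.2,138.3,264],[-1.551,-.022,-.305])]
R0=None
def fkR(q): return (Ro.from_euler("z",q[0])*Ro.from_euler("y",q[1]+q[2])*Ro.from_euler("z",q[3])*Ro.from_euler("y",q[4])*Ro.from_euler("z",q[5])).as_matrix()
# tool y = flange z; tool z(jaw) = flange -x at q6=0 when pointing down along radial -> columns
M=np.array([[0,0,-1],[-1,0,0],[0,1,0]],float)
def fk(q,P):
    a1,a2,h,L,e=P; R=fkR(q); B=Ro.from_euler("z",q[0]).as_matrix(); f=B@Ro.from_euler("y",q[1]+q[2]).as_matrix()
    p=np.array([0,0,h])+B@Ro.from_euler("y",q[1]).as_matrix()@[0,0,a1]+f@[e,0,a2]+L*R[:,2]
    return p,R@M
s=r.sense(); D.append((s["qpos"],s["eef_pos"],s["tcp_rot"]))
fit=least_squares(lambda P:np.hstack([fk(q,P)[0]-np.array(p) for q,p,_ in D]),[545,477,196,283,0])
P=fit.x
lo=np.array([-2.63,-.92,.06,-1.3,0,-3.02]);hi=np.array([2.63,2.1,2.66,4.44,2.69,3.02])
def ik(p,R,q0):
    f=lambda q:np.hstack([(fk(q,P)[0]-p)/100,Ro.from_matrix(fk(q,P)[1].T@R).as_rotvec()])
    o=least_squares(f,np.clip(q0,lo+1e-3,hi-1e-3),bounds=(lo,hi)); return o.x,np.abs(o.fun).max()
E
python3 - <<'E'
from kin import *
print(P,fit.fun.round(1))
for q,p,e in D: print(np.degrees(Ro.from_matrix(fk(q,P)[1].T@Ro.from_euler("xyz",e).as_matrix()).as_rotvec()).round(2))
H=Ro.from_euler("y",np.pi).as_matrix()
for p,th in(([501,39.7,159],50),([629.3,43.6,5.7],50),([585,42,70],50),([629.3,43.6,5.7],40),([600,42,80],40)):
  for X in(Rt(th),Rt(th)@H):
    for s4,s6 in((3.14,-1.5),(3.14,1.5),(0,1.5),(0,-1.5)): 
        q,e=ik(p,X,[.1,.4,2.2,s4,.5,s6]); 
        if e<.02: print(p,th,q.round(2),e)
E
```

```text
[566.49928805 494.31979246 292.71067506 340.75278388  57.11638899] [ 1.4 -0.4  0.4  0.1 -0.5  0.   0.1 -1.3 -0.4]
[ 0.  0. -0.]
[-0.02  0.23  0.13]
[ 0.  0. -0.]
[501, 39.7, 159] 50 [0.12 0.08 2.45 3.72 0.1  1.06] 1.9184653865522706e-15
[501, 39.7, 159] 50 [0.12 0.08 2.45 3.72 0.1  1.06] 5.7052858141608185e-15
[501, 39.7, 159] 50 [ 0.12  0.08  2.45  3.72  0.1  -2.08] 2.415845301584341e-15
[629.3, 43.6, 5.7] 50 [0.09 0.61 2.24 3.24 0.41 1.53] 1.9138251110455815e-13
[629.3, 43.6, 5.7] 50 [0.09 0.61 2.24 3.24 0.41 1.53] 3.2951419370874646e-15
[629.3, 43.6, 5.7] 50 [ 0.09  0.61  2.24  3.24  0.41 -1.61] 2.2737367544323206e-15
[629.3, 43.6, 5.7] 50 [ 0.09  0.61  2.24  3.24  0.41 -1.61] 5.428546501207165e-14
[629.3, 43.6, 5.7] 50 [ 0.09  0.61  2.24  3.24  0.41 -1.61] 1.724131948321883e-11
[585, 42, 70] 50 [0.1  0.42 2.33 3.28 0.31 1.49] 6.8212102632969615e-15
[585, 42, 70] 50 [0.1  0.42 2.33 3.28 0.31 1.49] 5.5193627212994804e-14
[585, 42, 70] 50 [ 0.1   0.42  2.33  3.28  0.31 -1.65] 1.053670217510477e-13
[585, 42, 70] 50 [ 0.1   0.42  2.33  3.28  0.31 -1.65] 1.1368683772161603e-15
[585, 42, 70] 50 [ 0.1   0.42  2.33  3.28  0.31 -1.65] 2.842170943040401e-15
[629.3, 43.6, 5.7] 40 [0.1  0.71 2.31 3.21 0.76 1.56] 1.5898393712632242e-15
[629.3, 43.6, 5.7] 40 [0.1  0.71 2.31 3.21 0.76 1.56] 2.2737367544323206e-15
[629.3, 43.6, 5.7] 40 [ 0.1   0.71  2.31  3.21  0.76 -1.58] 2.2737367544323206e-15
[629.3, 43.6, 5.7] 40 [ 0.1   0.71  2.31  3.21  0.76 -1.58] 9.667857625572652e-12
[629.3, 43.6, 5.7] 40 [ 0.1   0.71  2.31  3.21  0.76 -1.58] 9.930201198358083e-12
[600, 42, 80] 40 [0.1  0.49 2.39 3.23 0.61 1.54] 1.1368683772161603e-15
[600, 42, 80] 40 [0.1  0.49 2.39 3.23 0.61 1.54] 4.263256414560601e-16
[600, 42, 80] 40 [ 0.1   0.49  2.39  3.23  0.61 -1.6 ] 2.2737367544323206e-15
[600, 42, 80] 40 [ 0.1   0.49  2.39  3.23  0.61 -1.6 ] 2.2737367544323206e-15
[600, 42, 80] 40 [ 0.1   0.49  2.39  3.23  0.61 -1.6 ] 2.2737367544323206e-15
```

```bash
cat > flip.py <<'E'
from kin import *
H=Ro.from_euler("y",np.pi).as_matrix()
def path(W,counts):
    Q=[W[0]]
    for a,b,n in zip(W,W[1:],counts): Q+= [a+(b-a)*i/n for i in range(1,n+1)]
    return Q
def show(Q,clo=0):
    out=[]
    for a,b in zip(Q,Q[1:]):
        (pa,Ra),(pb,Rb)=fk(a,P),fk(b,P)
        d=Ra.T@(pb-pa)/10; t=np.degrees(Ro.from_matrix(Ra.T@Rb).as_rotvec())
        out.append(" ".join(f"{v:.2f}".rstrip("0").rstrip(".") for v in [*d,*t,clo]))
    print(";".join(out)); return out
E
python3 - <<'E'
from flip import *
q0=r.sense()["qpos"]
R=Rt(45); 
qs=min((ik([545.5,41,91.5],X,[.1,.3,2.4,3.2,.5,-1.6]) for X in(R,R@H)),key=lambda t:t[1]); print(qs); qs=qs[0]
h1=np.array([.15,-.12,2.35,-.3,.45,-.7]); h2=np.array([.12,-.05,2.35,3.2,.45,-1.6])
Q=path([q0,h1,h2,qs],[5,30,8])
for q in Q[::3]:
    p,Rr=fk(q,P); print(q.round(2),p.round(),Rr[:,1].round(2),Rr[:,2].round(2))
show(Q[:21])
E
```

```text
(array([ 0.1096192 ,  0.37415972,  2.45117297,  3.26437141,  0.47063849,
       -1.6246899 ]), np.float64(7.519093742411021e-11))
[ 0.15 -0.    2.41 -0.83  0.15 -0.61] [485.  37. 179.] [ 0.6  -0.02 -0.8 ] [ 0.03  1.   -0.  ]
[ 0.15 -0.07  2.38 -0.51  0.33 -0.66] [467.  16. 198.] [ 0.53 -0.08 -0.84] [0.28 0.95 0.09]
[ 0.15 -0.12  2.35 -0.18  0.45 -0.73] [440.  39. 203.] [ 0.45 -0.01 -0.89] [0.46 0.86 0.23]
[ 0.15 -0.11  2.35  0.17  0.45 -0.82] [432.  88. 200.] [ 0.43  0.14 -0.89] [0.59 0.71 0.39]
[ 0.14 -0.1   2.35  0.52  0.45 -0.91] [435. 137. 210.] [ 0.43  0.28 -0.86] [0.69 0.52 0.51]
[ 0.14 -0.1   2.35  0.87  0.45 -1.  ] [450. 178. 232.] [ 0.47  0.4  -0.79] [0.75 0.28 0.59]
[ 0.14 -0.09  2.35  1.22  0.45 -1.09] [475. 206. 264.] [ 0.54  0.49 -0.69] [0.78 0.02 0.63]
[ 0.13 -0.08  2.35  1.57  0.45 -1.18] [506. 218. 299.] [ 0.63  0.52 -0.58] [ 0.76 -0.24  0.6 ]
[ 0.13 -0.08  2.35  1.92  0.45 -1.27] [541. 212. 334.] [ 0.72  0.51 -0.47] [ 0.69 -0.49  0.53]
[ 0.13 -0.07  2.35  2.27  0.45 -1.36] [574. 189. 364.] [ 0.81  0.44 -0.38] [ 0.57 -0.7   0.42]
[ 0.12 -0.06  2.35  2.62  0.45 -1.45] 
[... 401 characters left out ...]
75  0.03 -0.66] [ 0.04 -1.   -0.  ]
0.17 -0.79 -1.06 -1.83 5.15 0.85 0;-0.07 -0.84 -0.75 -1.38 5.13 1.22 0;-0.33 -0.89 -0.44 -0.93 5.05 1.6 0;-0.59 -0.95 -0.14 -0.47 4.93 1.98 0;-0.86 -1.01 0.16 -0.03 4.76 2.35 0;-1.3 0.04 1.11 1.8 4.34 2.29 0;-1.25 0.04 1.15 1.86 4.34 2.22 0;-1.21 0.04 1.18 1.92 4.35 2.15 0;-1.16 0.04 1.21 1.98 4.36 2.08 0;-1.11 0.04 1.24 2.04 4.36 2.01 0;-1.06 0.04 1.28 2.09 4.37 1.93 0;-1.01 0.04 1.31 2.15 4.38 1.85 0;-0.95 0.03 1.34 2.2 4.38 1.77 0;-0.9 0.03 1.37 2.25 4.38 1.69 0;-0.85 0.03 1.4 2.31 4.39 1.6 0;-0.79 0.03 1.43 2.36 4.39 1.52 0;-0.74 0.03 1.45 2.41 4.39 1.43 0;-0.68 0.03 1.48 2.45 4.39 1.34 0;-0.63 0.02 1.51 2.5 4.39 1.25 0;-0.57 0.02 1.54 2.54 4.39 1.16 0
```

```bash
cat > flip2.py <<'E'
from flip import *
q0=np.array([0.15,-0.0,2.41,-.83,.15,-.61]) 
qs=np.array([0.1096,.3742,2.4512,3.2644,.4706,-1.6247])
h1=np.array([.1,-.35,2.45,-.3,.45,-.7]); h2=np.array([0,-.35,2.5,3.2,.45,-1.6]);
E
python3 - <<'E'
from flip2 import *
q0=r.sense()["qpos"]; np.save("q0.npy",q0)
h3,e=ik([450,35,150],Rt(40)@H,[.1,.0,2.5,3.2,.5,-1.6]);print(h3.round(3),e)
np.save("h3.npy",h3)
Q=path([q0,h1,h2,h3,qs],[6,32,10,5]); np.save("Q.npy",Q)
for q in Q[::3]:
    p,Rr=fk(q,P); print(q.round(2),p.round(),Rr[:,1].round(2),(p-73*Rr[:,1]).round())
show(Q[:21])
E
```

```text
[ 0.141  0.139  2.659  3.309  0.533 -1.644] 2.2649737159429648e-11
[ 0.15 -0.    2.41 -0.83  0.15 -0.61] [485.  37. 179.] [ 0.6  -0.02 -0.8 ] [442.  38. 238.]
[ 0.13 -0.18  2.43 -0.56  0.3  -0.65] [449.   3. 222.] [ 0.6  -0.08 -0.8 ] [405.   9. 280.]
[ 0.1  -0.35  2.45 -0.3   0.45 -0.7 ] [399.  -4. 249.] [ 0.58 -0.07 -0.81] [357.   1. 308.]
[ 0.09 -0.35  2.45  0.03  0.45 -0.78] [389.  40. 240.] [ 0.55  0.06 -0.83] [349.  35. 301.]
[ 0.08 -0.35  2.46  0.36  0.45 -0.87] [387.  83. 246.] [ 0.55  0.2  -0.81] [347.  69. 305.]
[ 0.07 -0.35  2.46  0.68  0.45 -0.95] [395. 122. 264.] [ 0.58  0.32 -0.75] [353.  99. 319.]
[ 0.06 -0.35  2.47  1.01  0.45 -1.04] [410. 152. 292.] [ 0.62  0.41 -0.67] [365. 122. 340.]
[ 0.05 -0.35  2.47  1.34  0.45 -1.12] [432. 167. 327.] [ 0.69  0.46 -0.56] [381. 134. 368.]
[ 0.04 -0.35  2.48  1.67  0.45 -1.21] [456. 168. 365.] [ 0.77  0.47 -0.44] [400. 134. 397.]
[ 0.03 -0.35  2.48  2.    0.45 -1.29] [481. 152. 401.] [ 0.84  0.43 -0.33] [419. 121. 425.]
[ 0.02 -0.35  2.49  2.33  0.45 -1.38] [503. 121. 432.] [ 0.91  0.34 -0.23] [436.  96. 449.]
[ 0.02 -0.35  2.49  2
[... 599 characters left out ...]
-0.68] [455.  38. 168.]
0.21 -1.86 -1.43 -1.62 4.83 -0.54 0;0.01 -1.81 -1.24 -1.22 4.84 -0.27 0;-0.2 -1.77 -1.04 -0.81 4.81 0.01 0;-0.41 -1.73 -0.84 -0.41 4.75 0.28 0;-0.63 -1.69 -0.64 -0 4.65 0.56 0;-0.85 -1.64 -0.44 0.4 4.51 0.84 0;-1.23 -0 0.93 1.64 4.17 2.08 0;-1.18 -0.01 0.96 1.7 4.17 2.02 0;-1.13 -0.01 0.99 1.76 4.18 1.95 0;-1.08 -0.01 1.03 1.82 4.18 1.88 0;-1.03 -0.01 1.06 1.88 4.19 1.81 0;-0.98 -0.02 1.09 1.94 4.19 1.74 0;-0.93 -0.02 1.13 2 4.19 1.67 0;-0.88 -0.03 1.16 2.06 4.19 1.6 0;-0.83 -0.03 1.19 2.11 4.19 1.52 0;-0.78 -0.03 1.23 2.17 4.19 1.45 0;-0.72 -0.04 1.26 2.22 4.19 1.38 0;-0.67 -0.04 1.29 2.28 4.19 1.3 0;-0.62 -0.05 1.33 2.33 4.18 1.23 0;-0.57 -0.05 1.36 2.38 4.18 1.15 0
```

>>> apply_moves(
  plan="0.21 -1.86 -1.43 -1.62 4.83 -0.54 0;0.01 -1.81 -1.24 -1.22 4.84 -0.27 0;-0.2 -1.77 -1.04 -0.81 4.81 0 0;-0.41 -1.73 -0.84 -0.41 4.75 0.28 0;-0.63 -1.69 -0.64 0 4.65 0.56 0;-0.85 -1.64 -0.44 0.4 4.51 0.84 0;-1.23 0 0.93 1.64 4.17 2.08 0;-1.18 0 0.96 1.7 4.17 2.02 0;-1.13 0 1 1.76 4.18 1.95 0;-1.08 0 1.03 1.82 4.18 1.88 0;-1.03 0 1.06 1.88 4.19 1.81 0;-0.98 0 1.1 1.94 4.19 1.74 0;-0.93 0 1.13 2 4.19 1.67 0;-0.88 0 1.16 2.06 4.19 1.6 0",
)

```text
clock: 6.65
eef_pos: [383.7, 133.4, 270.2]
tcp_rot: [-0.854, 0.015, -1.048]
contact_force: [0.1, 0.4, 0.6]
opening: 1.0
```

Run:
```python
from flip2 import *
q=r.sense()["qpos"]; Q=np.load("Q.npy"); print(q.round(2),Q[14].round(2),fk(q,P)[0].round(),r.sense()["eef_pos"].round(),r.sense()["qvel"].round(2))
h3=np.load("h3.npy")
N=path([q,h2,h3],[21,10]); np.save("Q2.npy",N)
show(N[:21])
```

```text
[ 0.08 -0.38  2.46  0.67  0.49 -0.94] [ 0.08 -0.35  2.46  0.57  0.45 -0.92] [384. 133. 271.] [384. 133. 270.] [-0.02 -0.01  0.02  1.14  0.01 -0.27]
-0.9 -0.01 1.47 2.55 4.53 1.69 0;-0.82 -0.02 1.5 2.61 4.53 1.57 0;-0.74 -0.03 1.54 2.67 4.54 1.46 0;-0.66 -0.03 1.58 2.72 4.54 1.35 0;-0.59 -0.04 1.62 2.78 4.54 1.23 0;-0.51 -0.05 1.65 2.83 4.54 1.12 0;-0.44 -0.05 1.69 2.88 4.54 1.01 0;-0.36 -0.06 1.72 2.93 4.53 0.9 0;-0.29 -0.07 1.75 2.97 4.53 0.79 0;-0.23 -0.07 1.79 3.02 4.52 0.68 0;-0.16 -0.08 1.82 3.05 4.51 0.58 0;-0.09 -0.08 1.85 3.09 4.51 0.48 0;-0.03 -0.08 1.87 3.12 4.5 0.38 0;0.03 -0.09 1.9 3.15 4.49 0.28 0;0.08 -0.09 1.92 3.17 4.48 0.18 0;0.14 -0.09 1.94 3.19 4.47 0.09 0;0.19 -0.09 1.96 3.21 4.47 0 0;0.24 -0.09 1.98 3.22 4.46 -0.09 0;0.29 -0.09 1.99 3.23 4.45 -0.17 0;0.34 -0.08 2 3.23 4.45 -0.26 0
```

Tracking is superb; continue.

>>> apply_moves(
  plan="-0.9 0 1.47 2.55 4.53 1.69 0;-0.82 0 1.5 2.61 4.53 1.57 0;-0.74 0 1.54 2.67 4.54 1.46 0;-0.66 0 1.58 2.72 4.54 1.35 0;-0.59 0 1.62 2.78 4.54 1.23 0;-0.51 0 1.65 2.83 4.54 1.12 0;-0.44 0 1.69 2.88 4.54 1 0;-0.36 0 1.72 2.93 4.53 0.9 0;-0.29 0 1.75 2.97 4.53 0.8 0;-0.23 0 1.79 3 4.5 0.7 0;-0.16 0 1.82 3.05 4.5 0.6 0;-0.1 0 1.85 3.1 4.5 0.5 0;0 0 1.87 3.1 4.5 0.4 0;0 0 1.9 3.15 4.5 0.3 0;0.1 0 1.9 3.2 4.5 0.2 0;0.14 0 1.9 3.2 4.5 0.1 0;0.2 0 2 3.2 4.5 0 0;0.24 0 2 3.2 4.5 -0.1 0;0.3 0 2 3.2 4.5 -0.2 0;0.34 0 2 3.2 4.5 -0.3 0",
)

```text
clock: 8.65
eef_pos: [533.5, 4.4, 492.7]
tcp_rot: [-2.473, 1.483, 2.223]
contact_force: [-0.3, -0.1, 0.6]
opening: 0.999
```

Run:
```python
from flip2 import *
q=r.sense()["qpos"]; print(q.round(2),fk(q,P)[0].round(),r.sense()["eef_pos"].round())
h3=np.load("h3.npy")
N=path([q,h3],[12])
for x in N[::2]: print(fk(x,P)[0].round())
show(N)
```

```text
[ 0.04 -0.34  2.49  3.25  0.52 -1.59] [534.   3. 493.] [533.   4. 493.]
[534.   3. 493.]
[536.  10. 430.]
[531.  17. 369.]
[519.  23. 310.]
[500.  29. 253.]
[476.  32. 201.]
[447.  34. 152.]
3.15 0.36 -0.16 -0.12 -0.21 -3.09 0;3.12 0.35 -0.16 -0.11 -0.24 -3.09 0;3.09 0.33 -0.16 -0.11 -0.28 -3.09 0;3.06 0.32 -0.16 -0.1 -0.31 -3.09 0;3.03 0.3 -0.16 -0.1 -0.34 -3.09 0;3 0.29 -0.16 -0.09 -0.38 -3.08 0;2.97 0.27 -0.15 -0.08 -0.41 -3.08 0;2.94 0.26 -0.15 -0.07 -0.44 -3.08 0;2.9 0.24 -0.14 -0.06 -0.47 -3.08 0;2.87 0.23 -0.13 -0.04 -0.5 -3.07 0;2.84 0.21 -0.12 -0.03 -0.53 -3.07 0;2.81 0.19 -0.11 -0.01 -0.56 -3.07 0
```

>>> apply_moves(
  plan="3.15 0.36 -0.16 -0.1 -0.2 -3.1 0;3.12 0.35 -0.16 -0.1 -0.25 -3.1 0;3.1 0.33 -0.16 -0.1 -0.3 -3.1 0;3.06 0.32 -0.16 -0.1 -0.3 -3.1 0;3.03 0.3 -0.16 -0.1 -0.35 -3.1 0;3 0.3 -0.16 -0.1 -0.4 -3.1 0;2.97 0.27 -0.15 -0.1 -0.4 -3.1 0;2.94 0.26 -0.15 -0.1 -0.45 -3.1 0;2.9 0.24 -0.14 0 -0.5 -3.1 0;2.87 0.23 -0.13 0 -0.5 -3.1 0;2.84 0.2 -0.12 0 -0.5 -3.1 0;2.8 0.2 -0.1 0 -0.55 -3.1 0;0 0 0 0 0 0 0",
)

```text
clock: 9.95
eef_pos: [448.3, 28.1, 153.9]
tcp_rot: [-1.561, 0.87, 3.137]
contact_force: [-0.2, -0.0, -0.4]
opening: 1.002
```

```bash
cat >> go.py <<'E'
H=Ro.from_euler("y",np.pi).as_matrix()
def rowsf(P,th,n,yaw=.031,clo=0):
    s=r.sense(); R=Ro.from_euler("xyz",s["tcp_rot"]).as_matrix(); p=s["eef_pos"]
    print(p.round(1),"tilt",np.degrees(np.arcsin(-R[2,1])).round(1),"F",s["contact_force"].round(1),"t",s["clock"],"q",s["qpos"].round(2),"op",round(s["opening"],3))
    rv=Ro.from_matrix(R.T@Rt(th,yaw)@H).as_rotvec()
    print(";".join(" ".join(f"{v:.2f}" for v in [*(( R@Ro.from_rotvec(rv*i/n).as_matrix()).T@(np.array(P)-p)/n/10),*np.degrees(rv/n),clo]) for i in range(n)))
E
python3 - <<'E'
from go import *
rowsf([559.6,41.5,77.4],45,4)
E
```

```text
[448.3  28.1 153.9] tilt 40.1 F [-0.2 -0.  -0.4] t 9.95 q [ 0.17  0.12  2.66  3.43  0.52 -1.71] op 1.002
-0.33 3.35 -0.38 -0.51 -0.35 -1.21 0.00;-0.40 3.35 -0.35 -0.51 -0.35 -1.21 0.00;-0.48 3.34 -0.31 -0.51 -0.35 -1.21 0.00;-0.55 3.34 -0.28 -0.51 -0.35 -1.21 0.00
```

>>> apply_moves(
  plan="-0.33 3.35 -0.38 -0.5 -0.35 -1.2 0;-0.4 3.35 -0.35 -0.5 -0.35 -1.2 0;-0.48 3.35 -0.3 -0.5 -0.35 -1.2 0;-0.55 3.35 -0.28 -0.5 -0.35 -1.2 0;0 0 0 0 0 0 0",
)

```text
clock: 10.45
eef_pos: [569.6, 39.1, 83.1]
tcp_rot: [-1.563, 0.804, -3.112]
contact_force: [0.2, 0.4, 0.4]
opening: 1.001
```

Run:
```python
from go import *
rowsf([630.3,43.6,8],45,6)
a=cv2.resize(r.grab_frame("side")[110:240,190:330],None,fx=4,fy=4,interpolation=cv2.INTER_CUBIC)
cv2.imwrite("pics/s3.png",cv2.convertScaleAbs(a,alpha=1.3))
```

```text
[569.6  39.1  83.1] tilt 43.9 F [0.2 0.4 0.4] t 10.45 q [ 0.1   0.43  2.42  3.26  0.51 -1.63] op 1.001
0.20 1.60 -0.06 -0.08 -0.01 -0.18 0.00;0.19 1.60 -0.06 -0.08 -0.01 -0.18 0.00;0.19 1.60 -0.05 -0.08 -0.01 -0.18 0.00;0.18 1.60 -0.05 -0.08 -0.01 -0.18 0.00;0.18 1.60 -0.05 -0.08 -0.01 -0.18 0.00;0.17 1.60 -0.05 -0.08 -0.01 -0.18 0.00
```

View pics/s3.png

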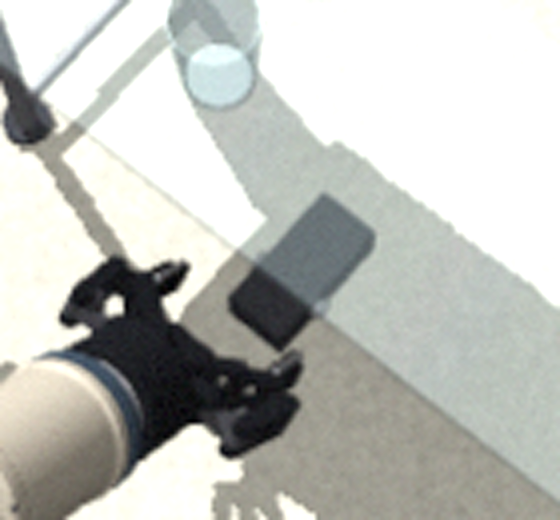

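>>> apply_moves(
  plan="0.2 1.6 -0.06 0 0 -0.2 0;0.2 1.6 -0.06 0 0 -0.2 0;0.2 1.6 -0.05 0 0 -0.2 0;0.2 1.6 -0.05 0 0 -0.2 0;0.2 1.6 -0.05 0 0 -0.2 0;0.15 1.5 -0.05 0 0 -0.2 0;0 0 0 0 0 0 0",
)

```text
clock: 11.2
eef_pos: [628.3, 40.2, 16.2]
tcp_rot: [-1.556, 0.796, -3.116]
contact_force: [0.5, -0.4, -0.3]
opening: 1.002
```

Run:
```python
from go import *
rowsf([630.3,43.6,8],45,1)
a=cv2.resize(r.grab_frame("side")[130:220,210:320],None,fx=5,fy=5,interpolation=cv2.INTER_CUBIC)
b=cv2.resize(r.grab_frame("top")[150:230,200:290],None,fx=5,fy=5,interpolation=cv2.INTER_CUBIC)
cv2.imwrite("pics/s4.png",np.vstack([cv2.convertScaleAbs(a,alpha=1.5)[100:400,:400],cv2.convertScaleAbs(b,alpha=1.8)[:300,:400]]))
```

```text
[628.3  40.2  16.2] tilt 44.4 F [ 0.5 -0.4 -0.3] t 11.2 q [ 0.1   0.64  2.29  3.26  0.58 -1.62] op 1.002
0.44 0.71 -0.34 -1.07 -0.22 -0.62 0.00
```

View pics/s4.png

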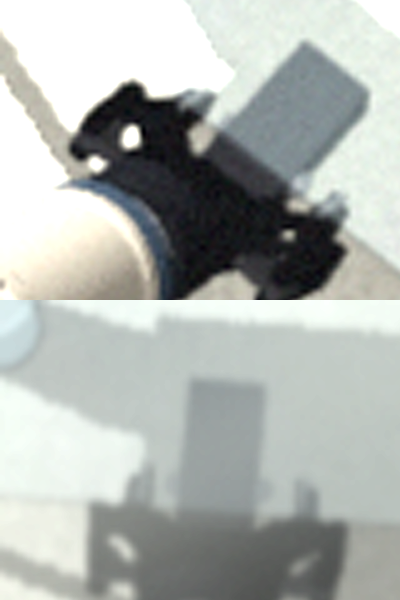

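>>> apply_moves(
  plan="0.45 0.75 -0.34 -1 -0.2 -0.6 0;0.1 0.1 0 0 0 0 0;0 0 0 0 0 0 0.3;0 0 0 0 0 0 0.3;0 0 0 0 0 0 0.5;0 0 0 0 0 0 0.5;0 0 0 0 0 0 0.5;0 0 0 0 0 0 0.5",
  squeeze=25,
)

```text
clock: 12.1
eef_pos: [626.9, 43.2, 9.4]
tcp_rot: [-1.569, 0.786, -3.111]
contact_force: [0.7, 0.1, -1.6]
opening: 0.72
```

Run:
```python
from go import *
rowsf([620,43.3,90],45,8)
```

```text
[626.9  43.2   9.4] tilt 45.0 F [ 0.7  0.1 -1.6] t 12.1 q [ 0.09  0.65  2.29  3.22  0.58 -1.6 ] op 0.72
-0.65 -0.77 -0.00 -0.02 -0.00 -0.00 0.00;-0.65 -0.77 -0.00 -0.02 -0.00 -0.00 0.00;-0.65 -0.77 -0.00 -0.02 -0.00 -0.00 0.00;-0.65 -0.77 -0.00 -0.02 -0.00 -0.00 0.00;-0.65 -0.77 -0.00 -0.02 -0.00 -0.00 0.00;-0.65 -0.77 -0.00 -0.02 -0.00 -0.00 0.00;-0.65 -0.77 -0.00 -0.02 -0.00 -0.00 0.00;-0.65 -0.77 -0.00 -0.02 -0.00 -0.00 0.00
```

>>> apply_moves(
  plan="-0.25 -0.65 0 0 0 0 0.5;-0.25 -0.65 0 0 0 0 0.5;-0.25 -0.65 0 0 0 0 0.5;-0.25 -0.65 0 0 0 0 0.5;-0.25 -0.65 0 0 0 0 0.5;-0.25 -0.65 0 0 0 0 0.5;-0.25 -0.65 0 0 0 0 0.5;-0.25 -0.65 0 0 0 0 0.5;-0.25 -0.65 0 0 0 0 0.5;-0.25 -0.65 0 0 0 0 0.5;0 0 0 0 0 0 0.5",
)

```text
clock: 13.2
eef_pos: [594.2, 42.2, 78.3]
tcp_rot: [-1.569, 0.783, -3.111]
contact_force: [0.1, -0.1, -3.9]
opening: 0.72
```

Run:
```python
from go import *
rowsf([597,42.3,67],45,2)
a=cv2.resize(r.grab_frame("side")[130:220,210:320],None,fx=5,fy=5,interpolation=cv2.INTER_CUBIC)
b=cv2.resize(r.grab_frame("top")[150:230,200:290],None,fx=5,fy=5,interpolation=cv2.INTER_CUBIC)
cv2.imwrite("pics/s5.png",np.vstack([cv2.convertScaleAbs(a,alpha=1.5)[50:400,:500],cv2.convertScaleAbs(cv2.resize(b,(500,440)),alpha=1.8)[:250,:500]]))
```

```text
[594.2  42.2  78.3] tilt 45.2 F [ 0.1 -0.1 -3.9] t 13.2 q [ 0.1   0.45  2.36  3.25  0.44 -1.63] op 0.72
0.30 0.50 -0.00 -0.07 -0.01 0.08 0.00;0.30 0.50 -0.00 -0.07 -0.01 0.08 0.00
```

View pics/s5.png

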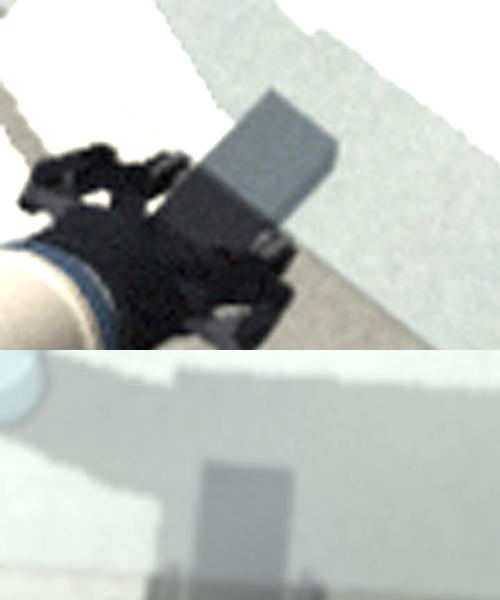

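>>> apply_moves(
  plan="0 0 0 0 0 0 0.5;0 0 0 0 0 0 0.5;0 0 0 0 0 0 0.5;0 0 0 0 0 0 0.5",
  squeeze=20,
)

```text
clock: 13.7
eef_pos: [594.3, 42.2, 76.5]
tcp_rot: [-1.569, 0.781, -3.111]
contact_force: [-0.5, 0.0, -3.1]
opening: 0.719
```

```bash
cat > tray.py <<'E'
from go import *
def tray(phi,stud=None,yaw=.031):
    "8 corners, tray pitched by phi (deg, +x end down) about studs"
    if stud is None:
        s=r.sense(); R=Ro.from_euler("xyz",s["tcp_rot"]).as_matrix(); stud=s["eef_pos"]-15*R[:,1]
    M=(Ro.from_euler("z",yaw)*Ro.from_euler("y",phi,degrees=True)).as_matrix()
    return np.array([stud+M@[x,y,z] for x in(-38,62) for y in(-23,23) for z in(-18,18)])
E
python3 - <<'E'
from tray import *
s=r.sense(); print(s["wrist_torque"],s["contact_force"])
for f in(0,15,30,45,60,90):
    X=tray(f); print(f,"minz",X[:,2].min().round(), S.px(X[[5,7]]).round(1).tolist(), T.px(X[[5,7]]).round(1).tolist())
a=r.grab_frame("side")[130:220,210:320]
cv2.imwrite("pics/s6.png",cv2.convertScaleAbs(cv2.resize(a,None,fx=5,fy=5,interpolation=cv2.INTER_CUBIC),alpha=1.5))
E
```

```text
[0.00348497 0.80275547 0.02919174] [-0.53204048  0.03655046 -3.09303694]
0 minz 69.0 [[276.5, 167.2], [262.5, 156.5]] [[252.0, 171.7], [235.5, 170.6]]
15 minz 54.0 [[276.9, 168.7], [263.1, 158.2]] [[252.0, 172.3], [235.8, 171.2]]
30 minz 41.0 [[276.2, 171.5], [262.6, 161.0]] [[252.0, 174.4], [236.0, 173.3]]
45 minz 31.0 [[274.6, 175.2], [261.1, 164.9]] [[251.8, 177.8], [236.1, 176.7]]
60 minz 24.0 [[272.1, 179.6], [258.8, 169.3]] [[251.6, 182.1], [236.0, 181.1]]
90 minz 25.0 [[265.3, 189.4], [252.1, 179.2]] [[250.9, 192.7], [235.5, 191.7]]
```

View pics/s6.png

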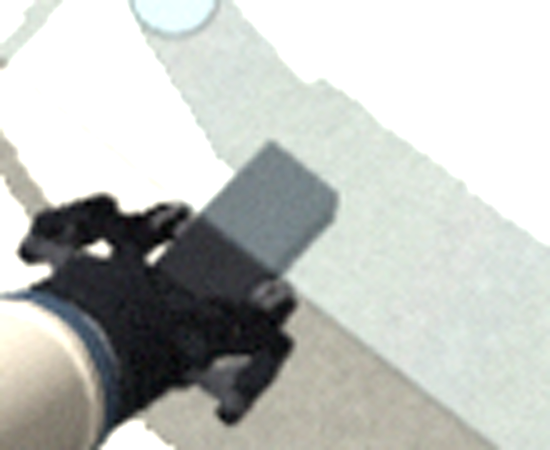

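>>> apply_moves(
  plan="0 0 0 0 0 0 0.3;0 0 0 0 0 0 0.3",
)

```text
clock: 13.95
eef_pos: [594.3, 42.2, 76.3]
tcp_rot: [-1.569, 0.78, -3.111]
contact_force: [-0.2, 0.2, -3.4]
opening: 0.724
```

```bash
cat > chk.py <<'E'
from tray import *
import sys
# match tray pitch: compare frame with a rendered dark hull? print dark/contrast edge positions along tray axis in the side view
s=r.sense(); print("F",s["contact_force"].round(1),"op",round(s["opening"],4),"p",s["eef_pos"].round(1))
g=cv2.cvtColor(r.grab_frame(sys.argv[1] if len(sys.argv)>1 else "side"),cv2.COLOR_BGR2GRAY)
c=S if len(sys.argv)<2 or sys.argv[1]=="side" else T
st=s["eef_pos"]-12*Ro.from_euler("xyz",s["tcp_rot"]).as_matrix()[:,1]
# best pitch: mean gray gradient across the projected hull outline part beyond the fingers
best=[]
gf=cv2.GaussianBlur(g,(3,3),.8).astype(float); gx=cv2.Sobel(gf,-1,1,0);gy=cv2.Sobel(gf,-1,0,1)
for f in range(-20,200,5):
    X=tray(f,st); h=cv2.convexHull(c.px(X).astype(np.float32))[:,0]; sc=[]
    for a,b in zip(h,np.roll(h,-1,0)):
        n=np.array([b[1]-a[1],a[0]-b[0]]); n=n/(np.linalg.norm(n)+1e-9)
        for k in np.linspace(0,1,15):
            u,v=a+(b-a)*k; sc.append(abs(n[0]*cv2.getRectSubPix(gx.astype(np.float32),(1,1),(float(u),float(v)))[0,0]+n[1]*cv2.getRectSubPix(gy.astype(np.float32),(1,1),(float(u),float(v)))[0,0]))
    best.append((np.mean(np.minimum(sc,60)),f))
print([(f,round(v,1)) for v,f in sorted(best)[::-1][:5]])
E
python3 chk.py; python3 chk.py top
```

```text
F [-0.2  0.2 -3.4] op 0.7236 p [594.3  42.2  76.3]
[(20, np.float32(39.7)), (25, np.float32(38.8)), (0, np.float32(37.9)), (15, np.float32(37.8)), (-5, np.float32(37.5))]
F [-0.3 -0.1 -4. ] op 0.7178 p [594.3  42.1  76.3]
[(10, np.float32(27.7)), (5, np.float32(27.6)), (80, np.float32(27.5)), (15, np.float32(27.3)), (0, np.float32(27.1))]
```

>>> apply_moves(
  plan="0 0 0 0 0 0 0.285;0 0 0 0 0 0 0.285;0 0 0 0 0 0 0.285",
)

```text
clock: 14.35
eef_pos: [594.3, 42.2, 76.4]
tcp_rot: [-1.569, 0.78, -3.111]
contact_force: [0.7, -0.6, -3.4]
opening: 0.722
```

```bash
python3 chk.py; python3 chk.py top
```

```text
F [ 0.7 -0.6 -3.4] op 0.7224 p [594.3  42.2  76.4]
[(20, np.float32(40.4)), (25, np.float32(39.2)), (15, np.float32(38.6)), (0, np.float32(38.5)), (5, np.float32(38.2))]
F [ 0.4 -0.1 -3.4] op 0.7198 p [594.3  42.2  76.4]
[(80, np.float32(28.4)), (10, np.float32(27.7)), (5, np.float32(27.6)), (15, np.float32(27.4)), (0, np.float32(27.2))]
```

>>> apply_moves(
  plan="0 0 0 0 0 0 0.28;0 0 0 0 0 0 0.28;0 0 0 0 0 0 0.28",
)

```text
clock: 14.75
eef_pos: [594.3, 42.2, 76.3]
tcp_rot: [-1.569, 0.78, -3.111]
contact_force: [0.1, 0.3, -3.7]
opening: 0.717
```

```bash
python3 chk.py; python3 chk.py top
```

```text
F [ 0.1  0.3 -3.7] op 0.7166 p [594.3  42.2  76.3]
[(20, np.float32(40.1)), (25, np.float32(39.2)), (15, np.float32(38.1)), (0, np.float32(38.0)), (5, np.float32(37.8))]
F [-0.3 -0.6 -3.9] op 0.717 p [594.3  42.1  76.4]
[(80, np.float32(27.8)), (10, np.float32(27.7)), (5, np.float32(27.6)), (0, np.float32(27.3)), (15, np.float32(27.2))]
```

>>> apply_moves(
  plan="0 0 0 0 0 0 0.27;0 0 0 0 0 0 0.27;0 0 0 0 0 0 0.3",
)

```text
clock: 15.15
eef_pos: [594.3, 42.2, 76.4]
tcp_rot: [-1.569, 0.78, -3.111]
contact_force: [-0.8, 0.1, -3.7]
opening: 0.72
```

```bash
python3 chk.py; python3 chk.py top
```

```text
F [-0.8  0.1 -3.7] op 0.7202 p [594.3  42.2  76.4]
[(30, np.float32(40.5)), (25, np.float32(39.5)), (20, np.float32(38.3)), (15, np.float32(36.5)), (10, np.float32(34.7))]
F [-0.   0.7 -4. ] op 0.7212 p [594.3  42.2  76.4]
[(80, np.float32(27.6)), (20, np.float32(27.2)), (15, np.float32(27.1)), (10, np.float32(26.0)), (25, np.float32(25.9))]
```

>>> apply_moves(
  plan="0 0 0 0 0 0 0.27;0 0 0 0 0 0 0.27;0 0 0 0 0 0 0.27;0 0 0 0 0 0 0.27;0 0 0 0 0 0 0.3",
)

```text
clock: 15.75
eef_pos: [594.3, 42.2, 76.4]
tcp_rot: [-1.569, 0.78, -3.111]
contact_force: [0.2, -0.7, -4.2]
opening: 0.721
```

```bash
python3 chk.py; python3 chk.py top
```

```text
F [ 0.2 -0.7 -4.2] op 0.7212 p [594.3  42.2  76.4]
[(60, np.float32(42.7)), (55, np.float32(40.8)), (165, np.float32(39.8)), (65, np.float32(37.3)), (160, np.float32(35.7))]
F [ 0.8  1.1 -2.8] op 0.7213 p [594.4  42.2  76.4]
[(55, np.float32(31.2)), (60, np.float32(28.5)), (80, np.float32(28.1)), (50, np.float32(26.1)), (65, np.float32(25.2))]
```

>>> apply_moves(
  plan="0 0 0 0 0 0 0.27;0 0 0 0 0 0 0.27;0 0 0 0 0 0 0.27;0 0 0 0 0 0 0.27;0 0 0 0 0 0 0.27;0 0 0 0 0 0 0.3",
)

```text
clock: 16.45
eef_pos: [594.4, 42.2, 76.5]
tcp_rot: [-1.569, 0.781, -3.111]
contact_force: [0.2, 0.4, -2.9]
opening: 0.724
```

```bash
python3 chk.py; python3 chk.py top
```

```text
F [ 0.2  0.4 -2.9] op 0.7239 p [594.4  42.2  76.5]
[(60, np.float32(42.7)), (55, np.float32(40.7)), (165, np.float32(40.2)), (160, np.float32(37.2)), (65, np.float32(36.6))]
F [ 0.2 -0.2 -4.1] op 0.7246 p [594.4  42.1  76.5]
[(55, np.float32(30.9)), (60, np.float32(29.6)), (80, np.float32(28.4)), (65, np.float32(25.9)), (70, np.float32(25.0))]
```

>>> apply_moves(
  plan="0 0 0 0 0 0 0.266;0 0 0 0 0 0 0.266;0 0 0 0 0 0 0.266;0 0 0 0 0 0 0.3;0 0 0 0 0 0 0.3",
)

```text
clock: 17.05
eef_pos: [594.4, 42.2, 76.5]
tcp_rot: [-1.569, 0.781, -3.111]
contact_force: [0.6, 0.3, -3.8]
opening: 0.722
```

```bash
python3 chk.py; python3 chk.py top
```

```text
F [ 0.6  0.3 -3.8] op 0.7219 p [594.4  42.2  76.5]
[(80, np.float32(40.5)), (85, np.float32(40.2)), (75, np.float32(37.2)), (70, np.float32(37.0)), (65, np.float32(32.7))]
F [-1.3  0.1 -3.1] op 0.7261 p [594.4  42.2  76.5]
[(80, np.float32(30.3)), (85, np.float32(26.8)), (75, np.float32(26.8)), (70, np.float32(23.0)), (90, np.float32(22.8))]
```

>>> apply_moves(
  plan="0.45 0.45 0 0 0 0 0.3;0.45 0.45 0 0 0 0 0.3;0.45 0.45 0 0 0 0 0.3;0 0 0 0 0 0 0.3",
)

```text
clock: 17.55
eef_pos: [596.7, 41.6, 58.2]
tcp_rot: [-1.569, 0.788, -3.113]
contact_force: [-0.8, -0.5, -2.0]
opening: 0.722
```

```bash
python3 chk.py; python3 chk.py top
cat > arc.py <<'E'
from go import *
import sys
s=r.sense(); R=Ro.from_euler("xyz",s["tcp_rot"]).as_matrix(); p=s["eef_pos"]; st=p-12*R[:,1]
z0=float(sys.argv[1]) # offset below arc
b=[np.radians(float(v)) for v in sys.argv[2].split(",")]; xc=float(sys.argv[3]) if len(sys.argv)>3 else st[0]-7
print("stud",st.round(1),"xc",round(xc,1)); cur=st.copy()
for a in b:
    n=np.array([xc+64.6*np.sin(a),st[1],64.6*np.cos(a)-z0]); d=R.T@(n-cur)/10; cur=n; print(n.round(1),d.round(2))
E
python3 arc.py 1 10,16,22,28,34,40,46,52,58,63,68,72
```

```text
F [-0.8 -0.5 -2. ] op 0.7219 p [596.7  41.6  58.2]
[(80, np.float32(42.1)), (85, np.float32(40.6)), (70, np.float32(39.5)), (75, np.float32(39.1)), (90, np.float32(37.1))]
F [-1.  -1.3 -0.5] op 0.7209 p [596.5  41.7  58.1]
[(80, np.float32(32.3)), (85, np.float32(28.6)), (75, np.float32(27.6)), (70, np.float32(25.6)), (90, np.float32(25.5))]
stud [587.7  41.5  66.5] xc 580.7
[591.9  41.5  62.6] [-0.02  0.58  0.01]
[598.5  41.5  61.1] [-0.36  0.57  0.02]
[604.9  41.5  58.9] [-0.3   0.61  0.02]
[611.   41.5  56. ] [-0.23  0.64  0.02]
[616.8  41.5  52.6] [-0.16  0.66  0.02]
[622.2  41.5  48.5] [-0.09  0.67  0.01]
[627.1  41.5  43.9] [-0.02  0.68  0.01]
[631.6  41.5  38.8] [0.05 0.67 0.01]
[635.5  41.5  33.2] [0.12 0.67 0.01]
[638.2  41.5  28.3] [0.15 0.54 0.01]
[640.6  41.5  23.2] [0.2  0.53 0.01]
[642.1  41.5  19. ] [0.19 0.41 0.  ]
```

>>> apply_moves(
  plan="-0.2 0.45 0 0 0 0 0.3;-0.36 0.57 0 0 0 0 0.3;-0.3 0.61 0 0 0 0 0.3;-0.23 0.64 0 0 0 0 0.3;-0.16 0.66 0 0 0 0 0.3;0 0 0 0 0 0 0.3",
)

```text
clock: 18.25
eef_pos: [634.2, 42.8, 52.6]
tcp_rot: [-1.569, 0.807, -3.113]
contact_force: [0.8, 0.1, 0.1]
opening: 0.725
```

```bash
python3 chk.py; python3 chk.py top;python3 arc.py -1 34,40,46,52,58,63,68,72 580.7
```

```text
F [0.8 0.1 0.1] op 0.7252 p [634.2  42.8  52.6]
[(155, np.float32(45.9)), (150, np.float32(45.1)), (160, np.float32(45.0)), (165, np.float32(44.6)), (170, np.float32(43.1))]
F [ 0.7 -1.2  2.6] op 0.7225 p [633.8  42.8  52.7]
[(55, np.float32(31.7)), (60, np.float32(29.6)), (115, np.float32(25.8)), (110, np.float32(25.1)), (120, np.float32(24.9))]
stud [624.9  42.5  61.1] xc 580.7
[616.8  42.5  54.6] [ 1.03 -0.13 -0.02]
[622.2  42.5  50.5] [-0.08  0.67  0.01]
[627.2  42.5  45.9] [-0.01  0.68  0.01]
[631.6  42.5  40.8] [0.06 0.67 0.01]
[635.5  42.5  35.2] [0.13 0.66 0.01]
[638.3  42.5  30.3] [0.16 0.54 0.01]
[640.6  42.5  25.2] [0.21 0.52 0.01]
[642.1  42.5  21. ] [0.2 0.4 0. ]
```

Run:
```python
from tray import *
a=cv2.resize(r.grab_frame("side")[115:215,215:320],None,fx=5,fy=5,interpolation=cv2.INTER_CUBIC)
b=cv2.resize(r.grab_frame("top")[140:220,195:300],None,fx=5,fy=5,interpolation=cv2.INTER_CUBIC)
cv2.imwrite("pics/s7.png",np.vstack([cv2.convertScaleAbs(a,alpha=1.6)[100:400],cv2.convertScaleAbs(b,alpha=1.9)[:300]]))
s=r.sense();st=s["eef_pos"]-12*Ro.from_euler("xyz",s["tcp_rot"]).as_matrix()[:,1]
for f in(57,90,115,150):
    X=tray(f,st); print(f,((S.px(X)-[215,135])*5).round().astype(int).tolist(),((T.px(X)-[195,140])*5+[0,300]).round().astype(int).tolist())
```

```text
57 [[237, 258], [275, 202], [168, 204], [205, 148], [299, 231], [334, 180], [235, 182], [269, 130]] [[279, 567], [283, 506], [197, 561], [200, 501], [285, 506], [289, 450], [211, 501], [213, 445]]
90 [[259, 222], [304, 170], [189, 168], [234, 117], [257, 280], [298, 232], [193, 230], [234, 183]] [[281, 530], [286, 467], [198, 524], [204, 461], [281, 564], [285, 507], [206, 559], [211, 502]]
115 [[282, 194], [321, 158], [211, 140], [252, 105], [229, 306], [267, 270], [164, 255], [202, 221]] [[283, 497], [287, 447], [201, 491], [206, 442], [278, 600], [282, 552], [202, 595], [207, 547]]
150 [[311, 164], [330, 160], [241, 111], [263, 109], [205, 317], [226, 308], [137, 264], [161, 257]] [[286, 458], [288, 442], [205, 453], [209, 436], [276, 624], [278, 603], [197, 619], [201, 598]]
```

View pics/s7.png

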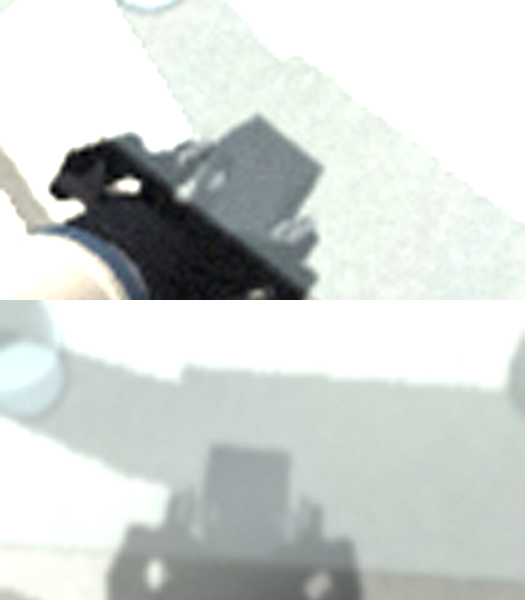

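>>> apply_moves(
  plan="0 0 0 0 0 0 0.5;0 0 0 0 0 0 0.5;0 -0.5 0 0 0 0 0.5;0 -0.5 0 0 0 0 0.5;0.5 -0.5 0 0 0 0 0.5;0.6 -0.6 0 0 0 0 0.5;0.6 -0.6 0 0 0 0 0.5;0.6 -0.6 0 0 0 0 0.5;0 0 0 0 0 0 0.5",
  squeeze=20,
)

```text
clock: 19.35
eef_pos: [583.7, 41.5, 55.9]
tcp_rot: [-1.569, 0.794, -3.112]
contact_force: [-0.4, 0.1, -3.8]
opening: 0.729
```

```bash
python3 chk.py; python3 chk.py top; python3 chk.py top;python3 arc.py -2 0
```

```text
F [-0.4  0.1 -3.8] op 0.729 p [583.7  41.5  55.9]
[(65, np.float32(43.0)), (100, np.float32(41.7)), (105, np.float32(41.3)), (70, np.float32(41.1)), (85, np.float32(40.7))]
F [-0.4  0.4 -3.3] op 0.7236 p [584.5  41.6  56.2]
[(80, np.float32(32.5)), (60, np.float32(31.9)), (75, np.float32(31.7)), (65, np.float32(30.9)), (85, np.float32(29.1))]
F [ 1.6  0.6 -2.4] op 0.7212 p [585.4  41.6  56.6]
[(80, np.float32(32.8)), (60, np.float32(31.7)), (65, np.float32(30.5)), (75, np.float32(29.7)), (85, np.float32(28.4))]
stud [577.4  41.4  65.2] xc 570.4
[570.4  41.4  66.6] [ 0.39 -0.6  -0.02]
```

Run:
```python
from tray import *
s=r.sense();st=s["eef_pos"]-12*Ro.from_euler("xyz",s["tcp_rot"]).as_matrix()[:,1]; print(st)
fs,ft=r.grab_frame("side"),r.grab_frame("top")
tiles=[]
for f in(None,65,80,105):
    row=[]
    for im,c,(u,v),al in((fs,S,(205,135),1.6),(ft,T,(205,155),1.9)):
        a=cv2.convertScaleAbs(cv2.resize(im[v:v+72,u:u+98],None,fx=4,fy=4,interpolation=cv2.INTER_CUBIC),alpha=al)
        if f:
            X=((c.px(tray(f,st))-[u,v]+.5)*4).astype(int)
            for i,j in((0,1),(2,3),(4,5),(6,7),(0,2),(1,3),(4,6),(5,7),(0,4),(1,5),(2,6),(3,7)): cv2.line(a,tuple(map(int,X[i])),tuple(map(int,X[j])),(0,0,255) if i<4 and j<4 else (0,200,0),1)
        row.append(a)
    tiles.append(np.hstack(row))
o=np.vstack([np.hstack(tiles[:2]),np.hstack(tiles[2:])]);o=cv2.resize(o,(800,int(o.shape[0]*800/o.shape[1])))
o=np.vstack([cv2.resize(t,(784,288))[:, :] for t in tiles[:1]]+[cv2.resize(np.hstack(tiles[1:3]),(784,144)),cv2.resize(np.hstack([tiles[3],tiles[0]]),(784,144))])
cv2.imwrite("pics/s8.png",o)
```

```text
[577.44978899  41.42459153  65.18791765]
```

View pics/s8.png

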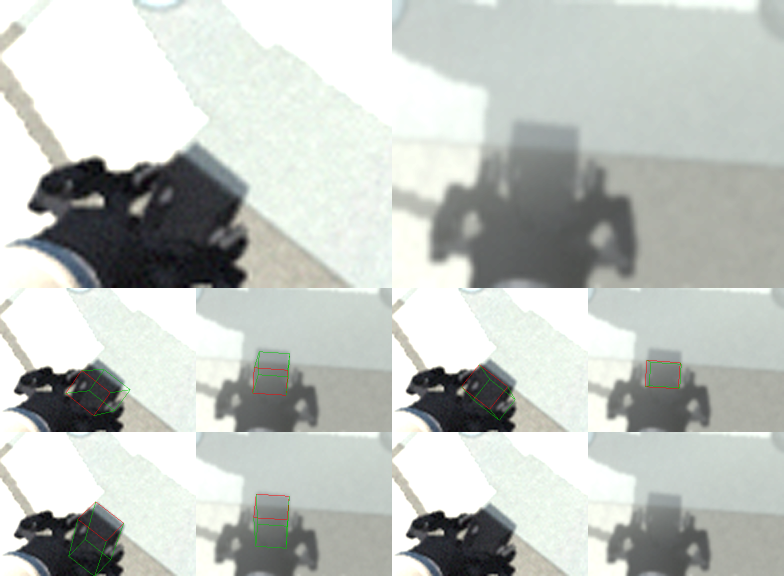

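```bash
python3 arc.py 0 2,8,14,20,26,32 578.5
```

```text
stud [577.8  41.4  65.3] xc 578.5
[580.8  41.4  64.6] [-0.15  0.26  0.01]
[587.5  41.4  64. ] [-0.43  0.52  0.02]
[594.1  41.4  62.7] [-0.37  0.56  0.02]
[600.6  41.4  60.7] [-0.31  0.6   0.02]
[606.8  41.4  58.1] [-0.25  0.63  0.02]
[612.7  41.4  54.8] [-0.18  0.65  0.02]
```

>>> apply_moves(
  plan="-0.1 0.3 0 0 0 0 0.28;-0.4 0.52 0 0 0 0 0.28;-0.37 0.56 0 0 0 0 0.28;-0.3 0.6 0 0 0 0 0.28;0 0 0 0 0 0 0.28",
)

```text
clock: 20.1
eef_pos: [612.7, 42.4, 51.8]
tcp_rot: [-1.569, 0.8, -3.112]
contact_force: [-0.1, 0.2, -0.5]
opening: 0.721
```

```bash
python3 chk.py; python3 chk.py top; python3 arc.py 0 20,26,32 578.5
```

```text
F [-0.1  0.2 -0.5] op 0.7213 p [612.7  42.4  51.8]
[(160, np.float32(44.2)), (155, np.float32(44.1)), (150, np.float32(43.6)), (165, np.float32(43.5)), (125, np.float32(42.6))]
F [0.7 0.6 0.6] op 0.7235 p [612.3  42.4  51.8]
[(55, np.float32(27.2)), (60, np.float32(26.8)), (115, np.float32(24.2)), (110, np.float32(23.6)), (120, np.float32(23.4))]
stud [603.4  42.2  60.3] xc 578.5
[600.6  42.2  60.7] [ 0.16 -0.23 -0.01]
[606.8  42.2  58.1] [-0.24  0.63  0.02]
[612.7  42.2  54.8] [-0.18  0.65  0.02]
```

>>> apply_moves(
  plan="-0.16 0.65 0 0 0 0 0.28;-0.12 0.65 0 0 0 0 0.28;-0.08 0.65 0 0 0 0 0.28;0 0 0 0 0 0 0.28",
)

```text
clock: 20.6
eef_pos: [630.9, 42.7, 41.1]
tcp_rot: [-1.569, 0.803, -3.113]
contact_force: [0.2, -0.4, -0.1]
opening: 0.724
```

```bash
python3 chk.py; python3 chk.py top; python3 arc.py 0 46,52,58,63,68,72 580
```

```text
F [ 0.2 -0.4 -0.1] op 0.7238 p [630.9  42.7  41.1]
[(165, np.float32(43.0)), (155, np.float32(43.0)), (160, np.float32(43.0)), (170, np.float32(41.2)), (60, np.float32(40.2))]
F [ 0.5 -0.6  0.7] op 0.723 p [630.6  42.7  41.2]
[(55, np.float32(28.9)), (60, np.float32(27.4)), (80, np.float32(25.9)), (85, np.float32(25.8)), (115, np.float32(25.6))]
stud [621.8  42.5  49.7] xc 580.0
[626.5  42.5  44.9] [0.02 0.68 0.01]
[630.9  42.5  39.8] [0.06 0.67 0.01]
[634.8  42.5  34.2] [0.13 0.66 0.01]
[637.6  42.5  29.3] [0.16 0.54 0.01]
[639.9  42.5  24.2] [0.21 0.52 0.01]
[641.4  42.5  20. ] [0.2  0.41 0.  ]
```

>>> apply_moves(
  plan="0.02 0.65 0 0 0 0 0.28;0.06 0.65 0 0 0 0 0.28;0.13 0.6 0 0 0 0 0.28;0.16 0.5 0 0 0 0 0.28;0 0 0 0 0 0 0.28",
)

```text
clock: 21.2
eef_pos: [646.6, 43.1, 20.5]
tcp_rot: [-1.569, 0.803, -3.113]
contact_force: [0.4, -0.3, -1.8]
opening: 0.727
```

```bash
python3 chk.py; python3 chk.py top; python3 arc.py 0 68,72 580
```

```text
F [ 0.4 -0.3 -1.8] op 0.7266 p [646.6  43.1  20.5]
[(60, np.float32(50.8)), (55, np.float32(49.3)), (160, np.float32(44.0)), (65, np.float32(43.9)), (165, np.float32(40.8))]
F [ 0.8 -1.3 -0.2] op 0.7192 p [646.5  43.1  20.7]
[(60, np.float32(27.9)), (55, np.float32(26.6)), (100, np.float32(24.7)), (105, np.float32(24.4)), (110, np.float32(23.5))]
stud [637.7  42.8  29.3] xc 580.0
[639.9  42.8  24.2] [0.22 0.51 0.01]
[641.4  42.8  20. ] [0.2  0.41 0.  ]
```

>>> apply_moves(
  plan="0.22 0.5 0 0 0 0 0.28;0.2 0.35 0 0 0 0 0.28;0 0 0 0 0 0 0.28;0 0 0 0 0 0 0.28",
)

```text
clock: 21.7
eef_pos: [649.7, 43.0, 11.8]
tcp_rot: [-1.569, 0.804, -3.114]
contact_force: [0.0, -1.0, 1.4]
opening: 0.723
```

Run:
```python
from tray import *
s=r.sense();st=s["eef_pos"]-12*Ro.from_euler("xyz",s["tcp_rot"]).as_matrix()[:,1]; print(st,s["contact_force"])
a=cv2.resize(r.grab_frame("side")[115:215,215:320],None,fx=5,fy=5,interpolation=cv2.INTER_CUBIC)
b=cv2.resize(r.grab_frame("top")[140:220,195:300],None,fx=5,fy=5,interpolation=cv2.INTER_CUBIC)
cv2.imwrite("pics/s9.png",np.vstack([cv2.convertScaleAbs(a,alpha=1.6)[100:400],cv2.convertScaleAbs(b,alpha=1.9)[:300]]))
for f in(170,180):
    X=tray(f,st); print(f,((S.px(X)-[215,135])*5).round().astype(int).tolist(),((T.px(X)-[195,140])*5+[0,300]).round().astype(int).tolist())
```

```text
[641.0592954   42.78673824  20.11371987] [ 1.16406359e-03 -1.03686871e+00  1.36615306e+00]
170 [[339, 162], [343, 176], [273, 111], [279, 127], [223, 306], [231, 316], [157, 255], [167, 266]] [[290, 436], [290, 442], [212, 431], [215, 437], [278, 604], [279, 604], [201, 599], [204, 599]]
180 [[343, 161], [340, 183], [277, 111], [276, 134], [226, 297], [226, 316], [159, 245], [162, 265]] [[290, 433], [290, 448], [213, 428], [215, 443], [278, 598], [278, 608], [200, 592], [203, 603]]
```

View pics/s9.png

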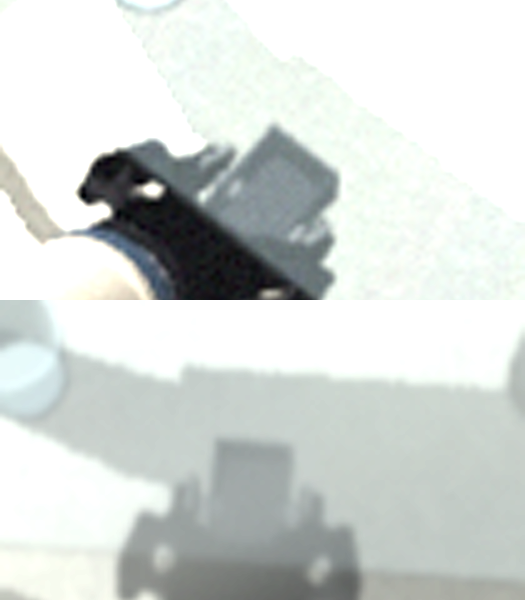

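>>> apply_moves(
  plan="0 0 0 0 0 0 0.24;0 0 0 0 0 0 0.2;0 0 0 0 0 0 0.1;0 0 0 0 0 0 0;0 0 0 0 0 0 0;0 0 0 0 0 0 0;0 -0.8 0 0 0 0 0;0 -1.5 0 0 0 0 0;0 -2.5 0 0 0 0 0;0 -2.5 0 0 0 0 0;0 -2.5 0 0 0 0 0;0 -2.5 0 0 0 0 0;0 -2.5 0 0 0 0 0;0 -2.5 0 0 0 0 0;0 0 0 0 0 0 0",
)

```text
clock: 23.3
eef_pos: [511.9, 39.4, 138.3]
tcp_rot: [-1.57, 0.802, -3.112]
contact_force: [0.6, 0.5, -0.1]
opening: 1.004
```

Run:
```python
from tray import *
s=r.sense(); print(s["eef_pos"],s["contact_force"],s["clock"])
fs,ft=r.grab_frame("side"),r.grab_frame("top")
o=[]
for im,c,(u,v),al in((fs,S,(190,90),1.4),(ft,T,(190,140),1.6)):
    a=cv2.convertScaleAbs(cv2.resize(im[v:v+110,u:u+130],None,fx=3,fy=3,interpolation=cv2.INTER_CUBIC),alpha=al); o.append(a)
    X=tray(180,np.array([641,42.8,18])); print(((c.px(X)-[u,v]+.5)*3).round().astype(int).tolist())
full=cv2.resize(np.hstack([fs[60:300,60:400],ft[60:300,60:400]]),(780,275))
cv2.imwrite("pics/s10.png",np.vstack([np.hstack(o),full[:260]]))
```

```text
[511.89329605  39.44076762 138.32196615] [ 0.56275783  0.45236246 -0.12228169] 23.3
[[282, 234], [280, 247], [243, 204], [242, 218], [212, 316], [212, 327], [172, 284], [173, 296]]
[[190, 82], [190, 91], [145, 79], [146, 88], [183, 180], [184, 187], [137, 177], [138, 183]]
```

View pics/s10.png

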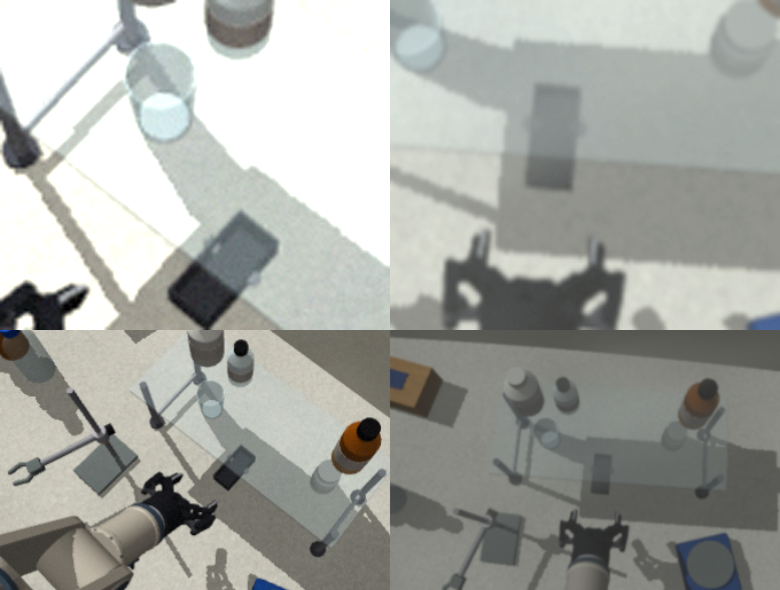

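```bash
python3 -c "
from rig import r
s=r.sense();print(s['contact_force'],abs(s['qvel']).max());print(r.sign_off())"
```

```text
[-0.49978374 -0.60206287 -0.52817653] 0.04913795979152313
the job is handed in; nothing more can be done
None
```

The tray now lies open side up on the bench beneath the shelf, the clamp arm is swung clear, and the job was handed in at about 23.4 s.

**What I did:**
- **Clamp arm:** I pushed it round with the closed fingers. It points past straight away from the shelf, at about 1.9 rad as read from the picture.
- **Wrist:** I flipped it to its other solution so the tool could reach under the shelf at a 45° tilt.
- **Tray:** I gripped it by its studs, lifted it, and eased the grip until its +x end sank. Then I rolled it over its end on the bench, laid it flat and released it.

**Last checks:**
- The final pictures show the tray flat and open side up, with its middle about 58 mm behind the shelf's front edge. The measured outline was within about 3 mm of where I expected it.
- The beaker and the jar look unmoved; I did not measure them again at the end.
- The gripper was open and clear of everything. The force reading was under 1 N, and the joints were still settling at 0.05 rad/s or less.

**What disagreed:**
- At 20–25 N of grip the tray did not swing by itself, so I loosened the fingers to let it turn.
- My first roll drifted too far under the shelf, so I backed out about 45 mm and repeated it.
- My automatic tray-angle estimate was ambiguous past about 90°, so I relied on the stud height and the pictures from there.

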